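# Hang the bottle caddy on its two pins and load it

## Task

Hang the blue bottle caddy by its two holes on the two steel pins of the grey board and push it back until its plate is flush against the board. Then stand the squeeze bottle with the pink cap upright in the caddy's white ring, down on its floor. Leave the other bottle, the tin, the jar and the tub standing where they are.

Things in the scene. Friction and masses are not known exactly. Their poses are not given: they have to be found in the camera images.
- board: (all sizes here in mm) fixed upright grey board, 230 wide, 172 high, 16 thick, on a foot 10 high that runs from 20 in front of the face to 105 behind it. Origin at the level of the work surface below the centre of the front face; x points into the board (away from its front), y along its width, z up. The face is the plane x = 0. It does not move.
- pin_left_root (a point): where the left (+y) steel pin meets the board's face, 140 above the work surface. The pins are 110 apart, 9 in diameter, 70 long, and stick out of the face toward -x of the board, rising 5 degrees toward their tips; the last 12 taper to 4. Axes as the board's.
- pin_right_root (a point): where the right (-y) pin meets the board's face, axes as the board's.
- pin_left_tip (a point): centre of the free end of the left pin (70 from the face, 6 higher than its root), axes as the board's.
- pin_right_tip (a point): the same for the right pin.
- caddy_mid (a point): loose blue caddy, 0.2 to 0.33 kg, upright at the start: an upright plate 140 wide (y), 105 high (z), 8 thick (x), with a floor 86 wide, 6 thick that sticks out 77 to the plate's front (-x) at its foot. The plate's rear (+x) goes against the board. This point: centre of the plate (52.5 over its underside, 4 from its rear); x points out of its rear, z up. Mass centre in front of the plate.
- caddy_top (a point): middle of the plate's top edge, 105 over the underside, axes as caddy_mid. Here the plate can be pinched from above across its 8 mm, between the holes (95 free along y; only the ring and two ribs, up to 28 over the underside, stands in front). With the plate on the pins a finger fits behind it only while it is about 40 or more from the face, so push it home from the front after letting go.
- caddy_hole_left (a point): centre of the caddy's left (+y) hole, on the rear face of the plate: 15 in diameter, through the plate, 85 over the underside, 55 from the middle. Axes as caddy_mid. Let go on the pins away from the board, the caddy may swing by up to about 20 degrees about the pins, foot towards the board, and rights itself when its plate is pushed against the board.
- caddy_hole_right (a point): the same for the right (-y) hole.
- caddy_ring (a point): centre of the caddy's white ring, at the top of the floor inside it: 46 inner and 58 outer diameter, 22 high above the floor; its centre is 44 in front of the plate's front face and 6 over the caddy's underside. Axes as caddy_mid.
- pink_bottle_mid (a point): loose white squeeze bottle with a pink cap, upright, round, 38 in diameter up to 64, then a narrow nozzle up to 88 in all; 0.07 kg. Point on its axis, half-way up (44); z up.
- white_bottle_mid (a point): a like bottle with a white cap, to be left alone; point half-way up (44).
- tin_mid (a point): cream and beige cylindrical tin with a white lid, 66 mm in diameter, 115 mm high, stands beside the board on its right; leave alone. Point half-way up.
- jar_mid (a point): glass jar with green contents and a grey lid, 63 in diameter, 110 high, beside the board on its left; leave alone. Point half-way up.
- tub_mid (a point): pink and white tub with a dark pink lid, 66 in diameter, 96 high; leave alone. Point half-way up.
Not all that is in view belongs to the job. Leave any brown look-alike of the part that bears pink_bottle_mid alone.

How it is judged (in metres and radians):
On the way, in this order (a step that is already met when the one before it is completed fails the run):
1. the caddy hangs on both pins, its plate flush against the board (x of caddy_hole_left in the frame of pin_left_root between -0.006 and 0.004 m and y of caddy_hole_left in the frame of pin_left_root between -0.007 and 0.007 m and z of caddy_hole_left in the frame of pin_left_root between -0.008 and 0.005 m and x of caddy_hole_right in the frame of pin_right_root between -0.006 and 0.004 m and y of caddy_hole_right in the frame of pin_right_root between -0.007 and 0.007 m and z of caddy_hole_right in the frame of pin_right_root between -0.008 and 0.005 m and angle between caddy_mid's own z axis and vertical below 0.09 rad), for 0.2 s.
2. the pink-capped bottle stands in the ring of the hanging caddy (all of step 1 and horizontal distance between pink_bottle_mid and caddy_ring below 0.009 m and z of pink_bottle_mid in the frame of caddy_ring between 0.03 and 0.049 m and angle between pink_bottle_mid's own z axis and vertical below 0.12 rad), for 0.2 s.
At the end, for the whole second after the job is handed in: Both holes on their pins (7 mm sideways, 8 mm in height of the pin roots), plate within 6 mm of the board's face at both holes, caddy upright within 5 degrees; the pink-capped bottle upright (7 degrees) in the ring, within 9 mm of its centre and under 5 mm off the floor (all of step 2); the robot touches nothing.
It fails at once if the white-capped bottle is shifted by more than 30 mm or tipped (distance of white_bottle_mid from where it was at the start of the episode above 0.03 m or angle between white_bottle_mid's own z axis and vertical above 0.4 rad).
It fails at once if the tin is shifted by more than 30 mm or tipped (distance of tin_mid from where it was at the start of the episode above 0.03 m or angle between tin_mid's own z axis and vertical above 0.4 rad).
It fails at once if the green jar is shifted by more than 30 mm or tipped (distance of jar_mid from where it was at the start of the episode above 0.03 m or angle between jar_mid's own z axis and vertical above 0.4 rad).
It fails at once if the sprinkle tub is shifted by more than 30 mm or tipped (distance of tub_mid from where it was at the start of the episode above 0.03 m or angle between tub_mid's own z axis and vertical above 0.4 rad).
It also fails if it takes over 72 s, if anything falls off the work surface, if the arm or the gripper's body presses on something with over 40 N, if the wrist force passes 120 N, or if a joint passes its speed limit or range.

## Robot

A 6-joint arm with a two-finger parallel gripper is mounted at the origin on a cart in front of the work surface, level with it; the furniture and walls round the work are solid. World frame = base frame: x ahead of the robot, y to its left, z up, the work surface at z = 0. Lengths are in mm, angles in rad, forces in N, time in s.
With the tool pointing down it reaches from about 350 to 775 mm from the base axis. Payload 7.3 kg.
Tool frame: the origin (TCP) lies at the very end of the fingers, on their centre line; the grasp point (between the pads) lies 19 mm behind it; z points along the fingers, y is the line along which they close (so a half turn about z gives the same grasp; the last joint's range is limited). The gripper opens to 92 mm and grips with 3 to 60 N. Pads are 19 mm wide; open, the fingers measure 130 mm over their backs; the gripper's body (75 mm by 190 mm) begins 47 mm behind the grasp point.
Start: joints at [1.037, 0.342, 1.524, -0, 1.275, -0.146], TCP at [198.518, 486.041, 226.741] pointing down, gripper open.
Joint ranges: [-2.53, 2.53], [-0.77, 2.02], [0.04, 2.7], [-1, 4.14], [0.28, 2.66], [-3.11, 3.11]. Speed limits (rad/s): [2.57, 2.57, 3.14, 3.14, 3.14, 3.14].

## Interface

Orientations are given as [roll, pitch, yaw] about the fixed x, y, z axes, in that order (R = Rz(yaw) Ry(pitch) Rx(roll)).
In Python, from plant import bot gives the robot as it stands.
- The arm moves only by the tool apply_moves, never from a script. Its argument "motion" is text: rows parted by semicolons, each of 4 numbers parted by spaces: the shift along the tool's x, y, z in m, then the turn about the tool's z in degrees. A call has 1 to 8 rows; each row shifts and turns the commanded pose from where the row before left it, along the tool's axes as they then stand; what a row does not reach is not made up. A row lasts 1/8 s, in which the tool goes at most 62.5 mm and 10.7 degrees, less where a joint would pass 70% of its speed; a pose out of reach is approached as far as the arm can. A call with a gripper value outside its range is refused whole. "fingers" is the opening, from -1 (shut) to 1 (fully open), set as the call begins (left out, the last holds). The fingers move at their own pace and stop on an object; the grip force is fixed at half the most. Time passes only in rows, so rows that do not move let the fingers close. It gives the time, the measured TCP pose, the force, the opening and the grip force at its end, in the units of the state.
- bot.get_obs(): the state, without advancing time (a new reading comes with each control period).
- bot.capture(name): name is "scene" or "side" or "wrist"; returns a dict with "img" (420x560x3 uint8, blue, green, red), "range_z" (420x560 float32, mm along the optical axis (not along the pixel's ray), 0 where there is no reading), "fx", "fy", "cx", "cy" (pixels), "world_from_camera" (4x4, takes a point from camera to world coordinates); the wrist camera has in their place "mount" (4x4, takes a point from camera to tool coordinates, whose origin is the TCP and whose axes are the flange's). Camera axes: x right, y down, z forward; pixel columns grow to the right and rows downward; lengths in mm; the calibration is good to about 2 mm. A picture is of the moment at which its call begins: read the wrist's pose just before it.
- bot.close_job(): hands the job in; it is judged then, once.
Trained networks look in a picture, given as the dict that the camera call returned (one of the last four; its "shot" number tells which), for a name from the list of things; names that differ only in an ending like _2 or _b are one class to them, and where a whole thing is asked for, a point or a joint stands for the part that bears it (a point fixed in the world has none). Each returns a list of dicts, best first, with "p" (0 to 1); they miss things now and then, are a little off and sometimes report something else, mostly with a low value. They report only what shows in the picture. A call takes as long as a camera call. They do not tell look-alikes from the thing itself.
- bot.cut_out(picture, thing): "pixels" (420x560 bool, what is visible of it) and "point" ([column, row] in pixels, amid what is visible of it).
The state is a dict: "time": time; "joint_positions": joint angles; "dq": joint speeds; "tau": joint torques, N m; "tool_pos": TCP position; "tcp_rot": TCP orientation; "contact_force": force on the tool from outside, world axes, zero at the start; "moment": the same for the moment, N m; "grip_width": finger opening in mm; "finger_force": force on a finger pad.
Only numpy, scipy, OpenCV 4.12 (cv2) and the standard library are available. Lean on these libraries where they do the work, as an engineer would, in place of code of your own. Each camera call takes 0.05 s, during which the arm holds its last target. There are 200 camera calls.

## Working session

There is one attempt and no reset: what is moved stays moved. The work goes in short steps, Python scripts to look and compute and a tool call to move; the robot and the scene stay as the last step left them, time stands still between calls to the robot, and variables do not carry over. Pictures are saved under pics/ and viewed, at most 11 in all, crops included, and the job is handed in when it is done.

Besides the shell and the picture viewer there is one more tool, called after "Call:" as name(argument=value, ...), one argument or row to a line, values as JSON. apply_moves: Moves the arm, as the interface text tells. Its arguments: {"type":"object","properties":{"motion":{"type":"string"},"fingers":{"type":"number"}},"required":["motion"]}

```bash
mkdir -p pics; ls
python3 - <<'E'
from plant import bot
import cv2,numpy as np
print(bot.get_obs())
for n in ["scene","side"]:
    c=bot.capture(n); cv2.imwrite(f"pics/{n}0.png",c["img"]); print(n,c["fx"],c["cx"],c["cy"],c["world_from_camera"].round(3).tolist())
    np.savez(f"{n}0.npz",**{k:v for k,v in c.items()})
    for t in ["board","caddy_mid","pink_bottle_mid","white_bottle_mid","tin_mid","jar_mid","tub_mid"]:
        try:
            for d in bot.cut_out(c,t)[:4]: 
                m=d["pixels"]; print(t,round(d["p"],2),d["point"],m.sum())
        except Exception as e: print(t,e)
E
```

```text
pics
{'time': 0.0, 'joint_positions': array([ 1.03696693e+00,  3.42731729e-01,  1.52499679e+00,  6.81557915e-07,
        1.27538914e+00, -1.46018212e-01]), 'dq': array([ 0.00091915,  0.00056059, -0.00103391, -0.00051005,  0.0015321 ,
        0.00154488]), 'tau': array([-1.41966043e-04, -4.31243312e+01, -2.44220889e+01,  7.19633955e-02,
        5.57232206e-02, -7.24821189e-05]), 'tool_pos': array([198.32048201, 485.67412946, 226.04734518]), 'tcp_rot': array([-3.14008397e+00, -2.22532699e-04,  2.75378111e+00]), 'contact_force': array([ 0.38686795,  0.8871412 , -0.35504594]), 'moment': array([0.04486674, 0.01062282, 0.05505356]), 'finger_force': 0.0, 'grip_width': 91.75704415512178}
scene 512.6448197629442 262.83501180843047 212.51861400169062 [[0.656, -0.423, 0.624, -329.561], [-0.754, -0.37, 0.542, -752.316], [0.001, -0.827, -0.562, 886.744], [0.0, 0.0, 0.0, 1.0]]
board 0.85 [290.6, 197.2] 4109
caddy_mid 0.82 [199.1, 221.5] 1509
caddy_mid 0.51 [340.1, 229.8] 1030
pink_bottle_mid 0.88 [286.0, 291.0] 430
pink_bottle_mid 0.87 [308.7, 282.1] 398
pink_bottle_mid 0.68 [340.4, 227.8] 1073
pi
[... 207 characters left out ...]
307.2, 281.1] 405
jar_mid 0.81 [228.5, 189.4] 744
tub_mid 0.96 [146.8, 194.4] 737
tub_mid 0.34 [197.0, 221.6] 1507
side 535.9863077326648 275.790469699957 214.37164995653092 [[0.996, -0.026, 0.082, 393.248], [-0.085, -0.492, 0.866, -1499.763], [0.017, -0.87, -0.492, 957.986], [0.0, 0.0, 0.0, 1.0]]
board 0.9 [314.6, 215.0] 1442
caddy_mid 0.72 [250.5, 211.8] 435
pink_bottle_mid 0.8 [257.4, 267.9] 259
pink_bottle_mid 0.57 [232.6, 269.8] 294
pink_bottle_mid 0.47 [262.7, 246.2] 218
white_bottle_mid 0.59 [264.2, 308.6] 358
white_bottle_mid 0.36 [259.1, 265.1] 233
white_bottle_mid 0.16 [315.6, 215.9] 1534
tin_mid 0.97 [322.3, 255.9] 831
jar_mid 0.6 [291.7, 196.4] 442
tub_mid 0.82 [244.4, 177.6] 438
```

Run:
```python
import cv2
a=cv2.imread("pics/scene0.png")[120:360,110:430]; cv2.imwrite("pics/s1.png",cv2.resize(a,(800,600),interpolation=cv2.INTER_CUBIC))
```

```text
(no output)
```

View pics/s1.png

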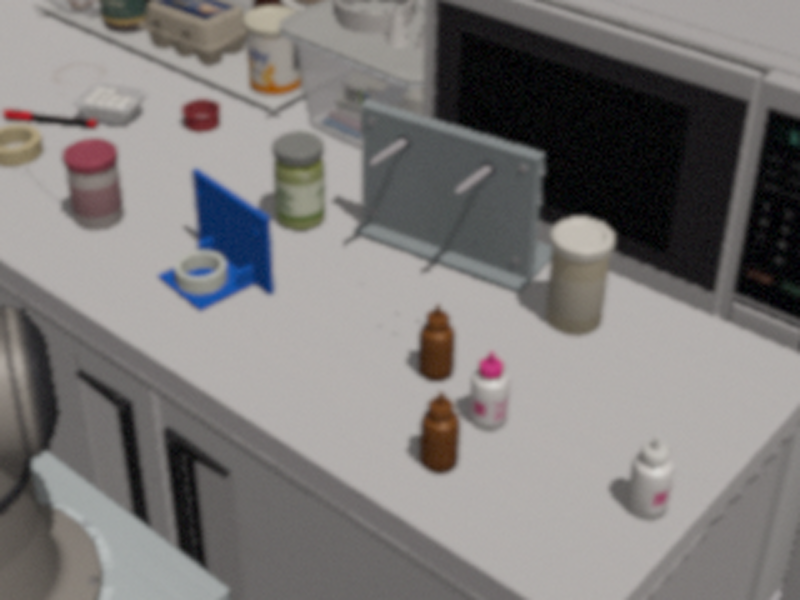

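View pics/side0.png

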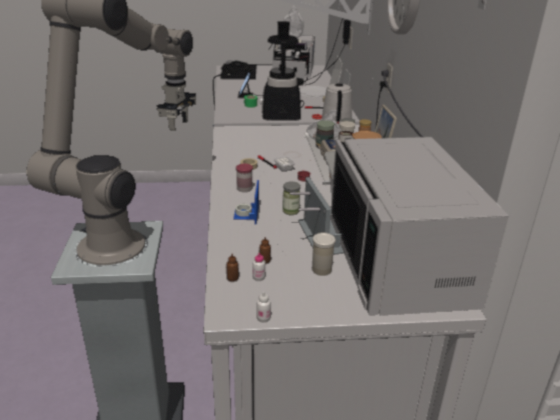

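Candidates for the pink bottle (scene px): the pink-capped white bottle at (308,282), brown look-alikes at (285,260) and (286,291), and a white-capped bottle at (374,314). I choose (308,282). The blue caddy is at (199,221) and the board at (290,197).

```bash
cat > h.py <<'E'
import numpy as np,cv2
from scipy.spatial.transform import Rotation as R
def cloud(c,m,T=None):
    T=c["world_from_camera"] if T is None else T
    v,u=np.nonzero(m&(c["range_z"]>0)); z=c["range_z"][v,u]
    p=np.c_[(u-c["cx"])/c["fx"]*z,(v-c["cy"])/c["fy"]*z,z]
    return p@T[:3,:3].T+T[:3,3]
def tool(o):
    T=np.eye(4);T[:3,:3]=R.from_euler("xyz",o["tcp_rot"]).as_matrix();T[:3,3]=o["tool_pos"];return T
def box(p): return np.percentile(p,[2,50,98],axis=0).round(0).tolist()
def blue(c):
    h=cv2.cvtColor(c["img"],cv2.COLOR_BGR2HSV); return (h[...,0]>100)&(h[...,0]<130)&(h[...,1]>150)&(h[...,2]>50)
def pink(c):
    h=cv2.cvtColor(c["img"],cv2.COLOR_BGR2HSV); return (h[...,0]>155)&(h[...,0]<176)&(h[...,1]>150)&(h[...,2]>110)
def vplane(p,n=3000,tol=3):
    """RANSAC vertical plane: returns unit normal angle & offset, inliers"""
    g=np.random.default_rng(0);best=None
    for _ in range(n):
        a,b=p[g.integers(len(p),size=2),:2];d=b-a;L=np.hypot(*d)
        if L<30: continue
        nn=np.array([-d[1],d[0]])/L;k=abs((p[:,:2]-a)@nn)<tol
        if best is None or k.sum()>best.sum(): best=k
    q=p[best];m=q[:,:2].mean(0);w,v=np.linalg.eigh(np.cov((q[:,:2]-m).T));nn=v[:,0]
    if nn[0]<0: nn=-nn
    return nn,m,best
E
cat > a.py <<'E'
from plant import bot
from h import *
for n in ["scene","side"]:
    c=bot.capture(n); 
    for t in ["board","caddy_mid","pink_bottle_mid","white_bottle_mid","tin_mid","jar_mid","tub_mid"]:
        for d in bot.cut_out(c,t)[:4]:
            if d["p"]<.5: continue
            p=cloud(c,d["pixels"]); print(n,t,round(d["p"],2),d["point"],box(p))
            if t=="board":
                q=p[p[:,2]>15]; nn,m,k=vplane(q); tt=np.array([-nn[1],nn[0]]); s=(q[k][:,:2]-m)@tt
                mid=m+tt*(np.percentile(s,1)+np.percentile(s,99))/2
                print("  BOARD yaw",np.arctan2(nn[1],nn[0]),"mid",mid,np.ptp(np.percentile(s,[1,99])),k.mean())
    p=cloud(c,blue(c)); p=p[(p[:,0]>250)&(p[:,0]<700)&(p[:,2]>3)&(p[:,2]<130)]
    q=p[p[:,2]>35]; nn,m,k=vplane(q);tt=np.array([-nn[1],nn[0]]); s=(q[k][:,:2]-m)@tt
    print("  CADDY",box(p),"yaw",np.arctan2(nn[1],nn[0]),"mid",m+tt*(np.percentile(s,1)+np.percentile(s,99))/2,np.ptp(np.percentile(s,[1,99])),k.mean())
E
python3 a.py
```

```text
scene board 0.91 [289.8, 198.6] [[630.0, -97.0, 7.0], [662.0, 4.0, 88.0], [691.0, 123.0, 174.0]]
  BOARD yaw 0.1545821072957579 mid [661.43178381  13.93010005] 224.5461413819032 0.7082976903336184
scene caddy_mid 0.68 [196.6, 219.1] [[402.0, 114.0, 1.0], [472.0, 178.0, 29.0], [504.0, 253.0, 107.0]]
scene pink_bottle_mid 0.66 [284.0, 292.0] [[369.0, -218.0, 1.0], [379.0, -207.0, 47.0], [452.0, -172.0, 80.0]]
scene pink_bottle_mid 0.64 [306.7, 279.2] [[447.0, -219.0, 5.0], [456.0, -207.0, 45.0], [473.0, -190.0, 79.0]]
scene pink_bottle_mid 0.64 [285.2, 259.5] [[471.0, -132.0, 6.0], [480.0, -121.0, 47.0], [502.0, -101.0, 80.0]]
scene white_bottle_mid 0.78 [371.7, 311.6] [[450.0, -402.0, 7.0], [458.0, -388.0, 50.0], [475.0, -369.0, 82.0]]
scene tin_mid 0.73 [339.8, 227.9] [[629.0, -204.0, 8.0], [640.0, -182.0, 80.0], [684.0, -146.0, 118.0]]
scene jar_mid 0.97 [227.8, 189.9] [[575.0, 164.0, 10.0], [590.0, 180.0, 73.0], [627.0, 216.0, 113.0]]
scene tub_mid 0.57 [144.6, 193.3] [[412.0, 357.0, 4.0], [432.0, 370.0, 66.0], [468.0, 414.0, 99.0]]
  CADDY [[407.0, 114.0, 6.0], [475.0, 167.0, 52.0
[... 618 characters left out ...]
[408.0, -194.0, 84.0]]
side pink_bottle_mid 0.53 [263.8, 250.3] [[478.0, -134.0, 3.0], [496.0, -124.0, 49.0], [517.0, -54.0, 81.0]]
side white_bottle_mid 0.54 [266.3, 312.2] [[451.0, -403.0, 1.0], [469.0, -394.0, 43.0], [492.0, -340.0, 80.0]]
side tin_mid 0.69 [321.7, 253.3] [[632.0, -206.0, 4.0], [659.0, -194.0, 76.0], [692.0, -148.0, 119.0]]
side jar_mid 0.63 [289.6, 199.3] [[576.0, 161.0, 3.0], [602.0, 177.0, 66.0], [637.0, 315.0, 117.0]]
side tub_mid 0.65 [244.0, 179.5] [[414.0, 354.0, 8.0], [444.0, 368.0, 63.0], [472.0, 413.0, 101.0]]
  CADDY [[408.0, 111.0, 6.0], [471.0, 148.0, 33.0], [485.0, 225.0, 106.0]] yaw -0.1729810880700339 mid [479.86195755 149.73614436] 81.71649594835202 0.875
```

```bash
cat > plan.py <<'E'
import sys
from plant import bot
from h import *
# usage: plan.py x y z yaw n   (mm, rad) -> rows from measured pose, tool kept vertical
def go(x,y,z,yaw,n):
    o=bot.get_obs();T=tool(o);p=o["tool_pos"];y0=np.arctan2(T[1,0],T[0,0])
    d=(np.array([x,y,z])-p)/n/1000; dy=(yaw-y0+np.pi)%(2*np.pi)-np.pi
    rows=[]
    for i in range(n):
        a=y0+dy*i/n; ex=np.array([np.cos(a),np.sin(a)]); ey=np.array([np.sin(a),-np.cos(a)])
        rows.append(f"{d[:2]@ex:.4f} {d[:2]@ey:.4f} {-d[2]:.4f} {-np.degrees(dy)/n:.2f}")
    print("; ".join(rows))
if __name__=="__main__":
    a=list(map(float,sys.argv[1:]));go(*a[:4],int(a[4]))
E
python3 - <<'E'
from plant import bot
c=bot.capture("wrist");print(c["mount"].round(2),c["fx"],c["cx"],c["cy"])
E
python3 plan.py 440 178 290 1.44 8
```

```text
[[  -0.     -0.95   -0.31   83.24]
 [   1.     -0.     -0.      0.5 ]
 [   0.     -0.31    0.95 -156.9 ]
 [   0.      0.      0.      1.  ]] 354.0871687302 276.799591412582 221.84185204481466
-0.0425 -0.0242 -0.0079 9.41; -0.0459 -0.0170 -0.0079 9.41; -0.0480 -0.0092 -0.0079 9.41; -0.0489 -0.0012 -0.0079 9.41; -0.0485 0.0068 -0.0079 9.41; -0.0467 0.0146 -0.0079 9.41; -0.0437 0.0220 -0.0079 9.41; -0.0395 0.0289 -0.0079 9.41
```

Call:
apply_moves(
  motion="-0.0425 -0.0242 -0.008 9.4; -0.046 -0.017 -0.008 9.4; -0.048 -0.0092 -0.008 9.4; -0.049 -0.0012 -0.008 9.4; -0.0485 0.0068 -0.008 9.4; -0.0467 0.0146 -0.008 9.4; -0.0437 0.022 -0.008 9.4; -0.0395 0.029 -0.008 9.4",
)

```text
time: 2.65
tool_pos: [441.3, 176.7, 291.2]
tcp_rot: [3.141, -0.0, 1.436]
contact_force: [0.7, 0.2, -0.0]
grip_width: 91.8
finger_force: 0.0
```

Call:
apply_moves(
  motion="0 0 0 0; 0 0 0 0",
)

```text
time: 2.9
tool_pos: [440.0, 178.3, 290.5]
tcp_rot: [-3.141, -0.0, 1.442]
contact_force: [0.7, 1.3, -0.3]
grip_width: 91.9
finger_force: 0.0
```

```bash
cat > w.py <<'E'
from plant import bot
from h import *
def wrist():
    o=bot.get_obs();c=bot.capture("wrist");return o,c,tool(o)@c["mount"]
def caddy(c,T,verb=True):
    p=cloud(c,blue(c),T);p=p[(p[:,2]>-5)&(p[:,2]<200)]
    return p
E
python3 - <<'E'
from w import *
o,c,T=wrist();print(o["time"],o["tool_pos"],o["tcp_rot"]);cv2.imwrite("pics/w1.png",c["img"])
p=caddy(c,T);print(len(p),box(p))
t=p[p[:,2]>98];nn,m,k=vplane(t,tol=5);tt=np.array([-nn[1],nn[0]]);s=(t[:,:2]-m)@tt;r=(t[:,:2]-m)@nn
print("top",len(t),np.arctan2(nn[1],nn[0]),m,np.percentile(s,[1,99]),np.percentile(r,[2,98]),"mid",m+tt*(np.percentile(s,1)+np.percentile(s,99))/2,np.median(t[:,2]))
q=p[(p[:,2]>35)&(p[:,2]<95)];nn,m,k=vplane(q);print("plate",len(q),np.arctan2(nn[1],nn[0]),m,k.mean())
E
```

```text
2.9 [440.00043291 178.29367189 290.48589421] [-3.14076352e+00 -3.29079381e-04  1.44220567e+00]
1421 [[405.0, 146.0, 3.0], [475.0, 205.0, 6.0], [492.0, 249.0, 105.0]]
top 574 -0.1104021328773663 [485.48007545 210.40412107] [-91.45876048  42.31374376] [-4.00658806  3.44810973] mid [482.77272576 185.98121329] 103.89792272656345Traceback (most recent call last):
  File "<stdin>", line 6, in <module>
  File "h.py", line 23, in vplane
    q=p[best];m=q[:,:2].mean(0);w,v=np.linalg.eigh(np.cov((q[:,:2]-m).T));nn=v[:,0]
                                                   ~~~~~~^^^^^^^^^^^^^^^
    raise ValueError("m has more than 2 dimensions")
ValueError: m has more than 2 dimensions
```

View pics/w1.png

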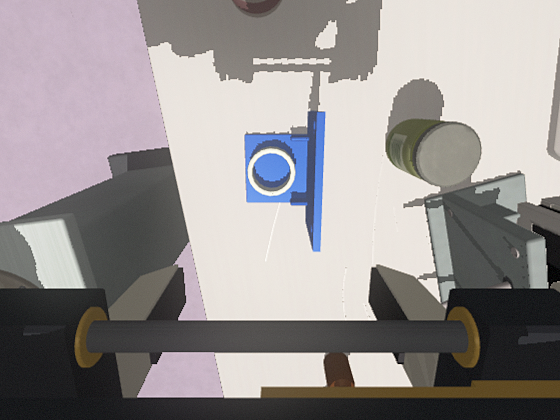

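```bash
python3 plan.py 482.8 186 150 1.461 4
```

```text
0.0032 0.0104 0.0351 -0.26; 0.0031 0.0105 0.0351 -0.26; 0.0031 0.0105 0.0351 -0.26; 0.0030 0.0105 0.0351 -0.26
```

Call:
apply_moves(
  motion="0.003 0.0105 0.035 -0.27; 0.003 0.0105 0.035 -0.27; 0.003 0.0105 0.035 -0.27; 0.003 0.0105 0.035 -0.27; 0 0 0 0",
)

```text
time: 3.58
tool_pos: [481.5, 185.6, 148.5]
tcp_rot: [-3.136, 0.002, 1.463]
contact_force: [-0.3, 0.3, 0.3]
grip_width: 91.7
finger_force: 0.0
```

Run:
```python
from w import *
o,c,T=wrist();print(o["time"],o["tool_pos"],o["tcp_rot"]);cv2.imwrite("pics/w2.png",c["img"])
p=caddy(c,T);print(len(p),box(p))
t=p[p[:,2]>98];nn,m,k=vplane(t,tol=5);tt=np.array([-nn[1],nn[0]]);s=(t[:,:2]-m)@tt
print("top",len(t),np.arctan2(nn[1],nn[0]),m,np.percentile(s,[1,99]),"end+",m+tt*s.max(),np.median(t[:,2]))
```

```text
3.575 [481.53248693 185.63642822 148.50395049] [-3.13600795e+00  1.66051346e-03  1.46264838e+00]
2626 [[408.0, 141.0, 4.0], [464.0, 202.0, 5.0], [487.0, 232.0, 105.0]]
top 700 -0.11741263914905443 [481.9710673  184.02655426] [-46.47466594  35.12008396] end+ [486.28454964 220.59538222] 103.89030953962624
```

Call:
apply_moves(
  motion="0 0.001 0.026 0.3; 0 0 0.026 0; 0 0 0.0245 0; 0 0 0 0",
)

```text
time: 4.12
tool_pos: [483.9, 185.2, 74.7]
tcp_rot: [-3.141, 0.0, 1.456]
contact_force: [-0.3, 0.6, 0.5]
grip_width: 91.4
finger_force: 0.0
```

Call:
apply_moves(
  motion="0 0 0 0; 0 0 0 0; 0 0 0 0; 0 0 0 0; 0 0 0 0; 0 0 0 0",
  fingers=-1,
)

```text
time: 4.88
tool_pos: [484.6, 184.7, 74.2]
tcp_rot: [-3.142, -0.0, 1.455]
contact_force: [0.0, 0.7, 0.5]
grip_width: 36.4
finger_force: 0.0
```

Call:
apply_moves(
  motion="0 0 0 0; 0 0 0 0; 0 0 0 0; 0 0 0 0; 0 0 0 0; 0 0 0 0",
)

```text
time: 5.62
tool_pos: [484.4, 184.7, 74.2]
tcp_rot: [-3.141, 0.0, 1.455]
contact_force: [-1.2, 0.3, 0.4]
grip_width: 7.9
finger_force: 30.0
```

```bash
python3 plan.py 560 -2 74 1.725 6
```

```text
-0.0295 0.0161 0.0000 -2.58; -0.0301 0.0148 0.0000 -2.58; -0.0308 0.0134 0.0000 -2.58; -0.0314 0.0120 0.0000 -2.58; -0.0319 0.0106 0.0000 -2.58; -0.0323 0.0091 0.0000 -2.58
```

Call:
apply_moves(
  motion="0 0 -0.02 0; 0 0 -0.03 0; 0 0 -0.03 0; 0 0 0 0",
)

```text
time: 6.12
tool_pos: [486.0, 185.0, 155.8]
tcp_rot: [3.137, -0.002, 1.455]
contact_force: [0.7, 0.9, -3.2]
grip_width: 8.2
finger_force: 30.0
```

Call:
apply_moves(
  motion="-0.0295 0.016 0 -2.6; -0.030 0.015 0 -2.6; -0.031 0.0135 0 -2.6; -0.0315 0.012 0 -2.6; -0.032 0.0105 0 -2.6; -0.032 0.009 0 -2.6; 0 0 0 0; 0 0 0 0",
)

```text
time: 7.12
tool_pos: [559.5, -1.7, 152.7]
tcp_rot: [-3.139, -0.001, 1.726]
contact_force: [-0.7, 0.4, -2.8]
grip_width: 7.9
finger_force: 30.0
```

Run:
```python
from w import *
o,c,T=wrist();print(o["time"],o["tool_pos"],o["tcp_rot"]);cv2.imwrite("pics/w3.png",c["img"])
np.savez("w3.npz",T=T,**{k:c[k] for k in ["img","range_z","fx","fy","cx","cy"]})
c=bot.capture("scene");cv2.imwrite("pics/s3.png",cv2.resize(c["img"][120:300,190:430],(800,600),interpolation=cv2.INTER_CUBIC))
```

```text
7.125 [559.4615101   -1.65971255 152.67638425] [-3.13912762e+00 -1.23092073e-03  1.72640010e+00]
```

View pics/w3.png

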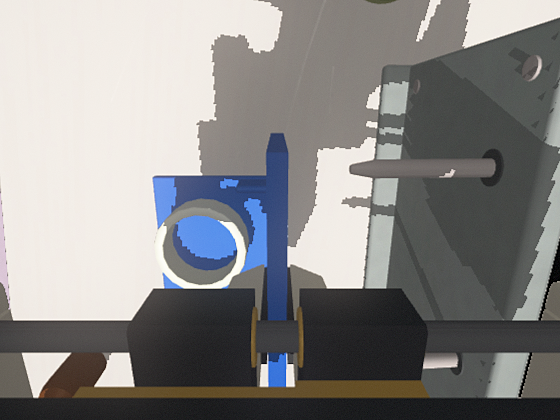

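View pics/s3.png

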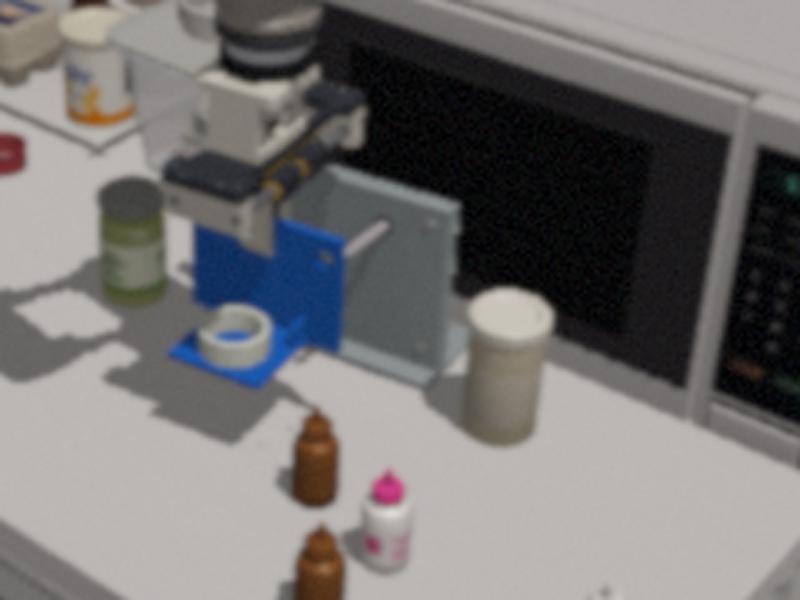

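Wrist view: left pin tip at (350,168), root at (493,168); plate edge at column ~277, left end at row ~133; scene shows the caddy held level in front of the board.

```bash
cat > m.py <<'E'
from w import *
import sys
def pin(c,T,r0,r1,c0,c1):
    """pin surface points -> per-column ridge line"""
    m=np.zeros(c["range_z"].shape,bool);m[r0:r1,c0:c1]=1
    p=cloud(c,m,T);return p[(p[:,2]>125)&(p[:,2]<165)]
def board(c,T):
    m=np.ones(c["range_z"].shape,bool);m[:,:380]=0;m[290:]=0
    p=cloud(c,m,T);q=p[(p[:,2]>20)&(p[:,2]<165)&(p[:,0]>600)&(p[:,0]<690)&(p[:,1]<125)]
    return vplane(q,tol=2),q
E
python3 - <<'E'
from m import *
d=np.load("w3.npz");c={k:d[k] for k in d.files};T=d["T"]
(nn,m,k),q=board(c,T);yaw=np.arctan2(nn[1],nn[0]);print("face",yaw,m,k.mean(),"x at y=0:",nn@m)
tt=np.array([-nn[1],nn[0]])
p=pin(c,T,155,183,340,500);d0=(p[:,:2]-m)@nn;s=p[:,:2]@tt
for a in range(-75,0,10):
    b=(d0>=a)&(d0<a+10);
    if b.sum()>5: print(a,b.sum(),np.percentile(s[b],[3,50,97]).round(1),np.percentile(p[b,2],[50,95]).round(1))
print("tip",d0.min())
q=q[k];s=q[:,:2]@tt;print("board s max",np.percentile(s,[90,98,99.5]))
p=caddy(c,T)
t=p[(p[:,2]>p[:,2].max()-12)];print("topz",np.percentile(t[:,2],[50,90]))
t=t[t[:,2]>np.percentile(t[:,2],90)-6];n2,m2,k2=vplane(t,tol=5)
s=t[:,:2]@tt;r=(t[:,:2]-m)@nn;print("plate yaw",np.arctan2(n2[1],n2[0]),"s max",np.percentile(s,[95,99,100]),"normal pos",np.percentile(r,[2,50,98]))
o=bot.get_obs();print("tcp s",o["tool_pos"][:2]@tt,"n",(o["tool_pos"][:2]-m)@nn)
E
```

```text
face 0.15000118785739827 [653.79557777  64.66714926] 0.935580135586623 x at y=0: 656.1178560931016
-75 129 [-30.6 -27.7 -25.6] [146.8 148.1]
-65 378 [-31.6 -27.6 -24.2] [147.3 148.7]
-55 398 [-32.  -27.6 -24. ] [146.9 148.3]
-45 392 [-32.3 -27.7 -24. ] [146.  147.4]
-35 384 [-32.2 -27.6 -24.1] [145.2 146.6]
-25 386 [-31.8 -27.4 -23.9] [144.3 145.7]
-15 390 [-32.  -27.4 -23.8] [143.4 144.8]
-5 489 [-36.9 -29.1 -22.7] [142.4 146.5]
tip -69.87239289992867
board s max [17.66352865 25.34206144 26.76889497]
topz [182.38957523 183.10373928]
plate yaw 0.16893962363885387 s max [-24.43455175 -18.55698425 -16.44968941] normal pos [-107.10202586 -103.24089587  -99.26823473]
tcp s -84.80679102366986 n -102.88384832676661
```

Run:
```python
from m import *
d=np.load("w3.npz");c={k:d[k] for k in d.files};T=d["T"]
tt=np.array([-np.sin(.152),np.cos(.152)])
img=c["img"]
for r in range(126,160,3): print(r,img[r,270:290:2].tolist()[3:8:2],c["range_z"][r,274:284:3])
h=cv2.cvtColor(img,cv2.COLOR_BGR2HSV);mk=(h[...,0]>95)&(h[...,0]<135)&(h[...,1]>100);mk[:,:262]=0;mk[:,292:]=0;mk[270:]=0
p=cloud(c,mk,T);s=p[:,:2]@tt
for a in range(70,190,10):
    b=(p[:,2]>=a)&(p[:,2]<a+10)
    if b.sum()>3: print(a,b.sum(),np.percentile(s[b],[2,50,98,100]).round(1))
v,u=np.nonzero(mk)
for r in (136,145,160,200,240): w=u[v==r];print(r,w.min(),w.max())
```

```text
126 [[126, 132, 138], [124, 129, 137], [124, 129, 134]] [300.38995 301.02762 300.47986 300.15985]
129 [[126, 131, 136], [124, 129, 135], [125, 128, 134]] [301.3125  302.65665 301.49564 300.3002 ]
132 [[121, 121, 124], [122, 122, 125], [129, 134, 140]] [301.35132 302.4862  301.1492  301.34976]
135 [[101, 65, 53], [99, 64, 53], [120, 123, 127]] [201.922   202.16597 202.61992 203.11049]
138 [[99, 65, 51], [99, 62, 53], [108, 85, 76]] [183.04643 182.9868  181.98303 183.12321]
141 [[99, 63, 52], [100, 66, 51], [98, 59, 47]] [166.46303 166.4505  166.90239 166.91313]
144 [[98, 64, 50], [98, 64, 51], [97, 61, 49]] [152.23816 152.48772 151.78215 153.2813 ]
147 [[98, 61, 48], [101, 67, 56], [99, 65, 54]] [142.02554 141.29294 140.8933  141.42445]
150 [[101, 64, 52], [99, 63, 51], [98, 62, 50]] [130.85634 130.94395 130.81624 131.33455]
153 [[121, 72, 52], [118, 72, 52], [119, 71, 53]] [125.29004 125.33174 125.70553 125.41033]
156 [[119, 71, 52], [120, 71, 54], [120, 73, 55]] [126.10446 125.45425 126.03375 126.0946 ]
159 [[120, 71, 51], [119, 74, 53], [117, 73, 53]] [126.1945   127.34807  126.730965 127.42408 ]
80 338 [-106.3  -81.6  -45.2  -44.5]
90 24 [-46.  -31.6 -17.4 -17.3]
100 62 [-50.2 -46.1 -17.4 -17.3]
110 14 [-17.5 -17.4 -17.4 -17.3]
120 29 [-17.6 -17.4 -17.3 -17.3]
130 28 [-17.6 -17.5 -17.4 -17.4]
140 31 [-17.6 -17.5 -17.4 -17.3]
150 42 [-76.4 -17.5 -17.4 -17.4]
160 46 [-17.6 -17.5 -17.4 -17.4]
170 62 [-17.7 -17.5 -17.4 -17.4]
180 2498 [-62.3 -38.4 -18.  -17.4]
136 271 283
145 268 285
160 266 287
200 262 287
240 262 286
```

```bash
cat >> m.py <<'E'
def rel(c,T,pr):
    """plate vs board in board axes: n (into board), s (along +y), z"""
    (nn,m,k),q=board(c,T);tt=np.array([-nn[1],nn[0]]);yb=np.arctan2(nn[1],nn[0])
    h=cv2.cvtColor(c["img"],cv2.COLOR_BGR2HSV);mk=(h[...,0]>95)&(h[...,0]<135)&(h[...,1]>100);mk[270:]=0
    p=cloud(c,mk,T);s=p[:,:2]@tt;n=(p[:,:2]-m)@nn
    zt=np.percentile(p[p[:,2]>150,2],60);t=(p[:,2]>zt-3)&(p[:,2]<zt+4)
    b=[];x=[]
    for a in np.arange(s[t].min(),s[t].max()-3,3):
        w=t&(s>=a)&(s<a+3)
        if w.sum()>20: b.append((np.percentile(n[w],3)+np.percentile(n[w],97))/2);x.append(a+1.5)
    f=np.polyfit(x,b,1)
    e=(p[:,2]>110)&(p[:,2]<zt-8)&(s>s[t].max()-4)
    end=np.median(s[e]) if e.sum()>5 else s[t].max()
    pp=pin(c,T,*pr);dn=(pp[:,:2]-m)@nn;ss=pp[:,:2]@tt;w=(dn>-60)&(dn<-15)
    ps=(np.percentile(ss[w],3)+np.percentile(ss[w],97))/2
    print("board yaw",yb,"plate yaw-board",-np.arctan(f[0]),"plate mid n",np.polyval(f,end-70),"at left hole",np.polyval(f,end-15),"top z",zt,
      "\nhole s-pin s",end-15-ps,"hole z",zt-20,"pin top z @-65,-45:",[np.percentile(pp[abs(dn-a)<4,2],90).round(1) for a in(-64,-45)])
E
python3 - <<'E'
from m import *
d=np.load("w3.npz");c={k:d[k] for k in d.files};rel(c,d["T"],(155,183,340,500))
E
```

```text
board yaw 0.15000118785739827 plate yaw-board 0.0010636053205912157 plate mid n -103.16470666439041 at left hole -103.22320497908179 top z 182.53477119385678 
hole s-pin s -3.387643903385271 hole z 162.53477119385678 pin top z @-65,-45: [np.float64(148.1), np.float64(147.7)]
```

Call:
apply_moves(
  motion="0.0034 0 0.009 0; 0 0 0.0095 0; 0 0.008 0 0; 0 0.008 0 0; 0 0 0 0; 0 0 0 0",
)

```text
time: 7.98
tool_pos: [575.7, 3.8, 135.8]
tcp_rot: [-3.142, -0.0, 1.727]
contact_force: [0.2, -0.8, -3.1]
grip_width: 7.9
finger_force: 30.0
```

Run:
```python
from m import *
o,c,T=wrist();print(o["time"],o["tool_pos"],o["tcp_rot"]);cv2.imwrite("pics/w4.png",c["img"])
for r in (148,152,156,160,165,170,175): print(r,c["range_z"][r,330:372:6].round(0))
rel(c,T,(150,185,330,480))
```

```text
7.975 [575.6604995    3.75144535 135.7576823 ] [-3.14157051e+00 -3.58747043e-05  1.72718370e+00]
148 [289. 290. 290. 289. 288. 281. 280.]
152 [290. 292. 290. 290. 292. 284. 280.]
156 [291. 291. 292. 291. 290. 284. 282.]
160 [293. 293. 292. 293. 291. 286. 283.]
165 [294. 294. 294. 294. 294. 284. 282.]
170 [296. 295. 295. 295. 295. 285. 285.]
175 [148. 147. 148. 147. 147. 147. 148.]
board yaw 0.15002572992425045 plate yaw-board 0.002353196216316456 plate mid n -86.39066082956629 at left hole -86.52008686036406 top z 165.5822961769717 
hole s-pin s -2.083481503781524 hole z 145.5822961769717 pin top z @-65,-45: [np.float64(148.2), np.float64(147.6)]
```

Run:
```python
from m import *
o,c,T=wrist();rel(c,T,(165,205,320,480))
cv2.imwrite("pics/w4.png",c["img"])
```

```text
board yaw 0.15004474232008297 plate yaw-board 0.0028729563037740605 plate mid n -86.49054677617974 at left hole -86.64855980762765 top z 165.56946673734913 
hole s-pin s -0.5335747608706427 hole z 145.56946673734913 pin top z @-65,-45: [np.float64(148.2), np.float64(147.6)]
```

Call:
apply_moves(
  motion="0.0005 0.004 0.0012 0; 0 0.007 0 0; 0 0.007 0 0; 0 0 0 0",
)

```text
time: 8.57
tool_pos: [594.0, 7.2, 134.4]
tcp_rot: [3.141, 0.0, 1.727]
contact_force: [-0.1, 0.1, -2.4]
grip_width: 7.9
finger_force: 30.0
```

Call:
apply_moves(
  motion="0 0.006 0 0; 0 0.007 0 0; 0 0.007 0 0; 0 0 0 0; 0 0 0 0",
)

```text
time: 9.2
tool_pos: [612.9, 10.2, 134.4]
tcp_rot: [-3.141, -0.0, 1.727]
contact_force: [-0.2, -0.1, -2.6]
grip_width: 7.8
finger_force: 30.0
```

Run:
```python
from m import *
o,c,T=wrist();print(o);cv2.imwrite("pics/w5.png",c["img"])
rel(c,T,(165,205,310,460))
```

```text
{'time': 9.2, 'joint_positions': array([-1.08293002e-01,  5.82212775e-01,  1.39643630e+00,  4.98078714e-05,
        1.16338100e+00, -2.64751536e-01]), 'dq': array([-1.73134023e-03, -4.29833932e-03,  4.16259902e-03,  1.15608140e-03,
        4.28592029e-05,  3.26989994e-04]), 'tau': array([ 2.16435565e-02, -5.52794981e+01, -2.41293311e+01,  5.18157729e-02,
        8.34269961e-02,  1.42118301e-03]), 'tool_pos': array([612.92230921,  10.22892866, 134.37151259]), 'tcp_rot': array([-3.14118244e+00, -1.58588012e-04,  1.72723508e+00]), 'contact_force': array([-0.19963928, -0.13186181, -2.55564327]), 'moment': array([-0.0471761 , -0.02598955,  0.03556826]), 'finger_force': 29.99498449265957, 'grip_width': 7.7571676655701705}Traceback (most recent call last):
  File "<stdin>", line 3, in <module>
  File "m.py", line 27, in rel
    "\nhole s-pin s",end-15-ps,"hole z",zt-20,"pin top z @-65,-45:",[np.percentile(pp[abs(dn-a)<4,2],90).round(1) for a in(-64,-45)])
                                                                     ~~~~~~~~~~~~~^^^^^^^^^^^^^^^^^^^^^^
    return _quantile_unchecked(
        a, q, axis, out, overwrite_input, method, keepdims, weights)
    return _ureduce(a,
                    func=_quantile_ureduce_func,
    ...<5 lines>...
                    overwrite_input=overwrite_input,
                    method=method)
    r = func(a, **kwargs)
    result = _quantile(arr,
                       quantiles=q,
    ...<2 lines>...
                       out=out,
                       weights=wgt)
    slices_having_nans = np.isnan(arr[-1, ...])
                                  ~~~^^^^^^^^^
IndexError: index -1 is out of bounds for axis 0 with size 0
```

View pics/w5.png

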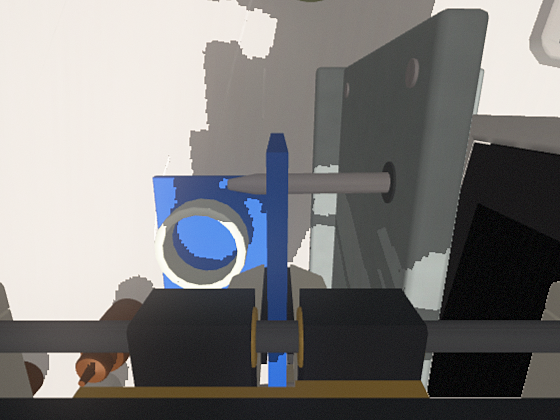

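Pin passes through the plate's left hole (tip px (225,183), root (390,182)); no side load. Lower a touch, then release narrowly and rise.

Call:
apply_moves(
  motion="0 0 0.002 0; 0 0 0 0",
)

```text
time: 9.5
tool_pos: [612.9, 10.2, 132.3]
tcp_rot: [-3.141, -0.0, 1.727]
contact_force: [0.4, -0.5, -3.0]
grip_width: 7.4
finger_force: 30.0
```

Call:
apply_moves(
  motion="0 0 0 0; 0 0 0 0; 0 0 0 0; 0 0 0 0; 0 0 0 0; 0 0 -0.02 0; 0 0 -0.02 0; 0 0 -0.02 0",
  fingers=-0.4,
)

```text
time: 10.5
tool_pos: [613.0, 10.2, 193.1]
tcp_rot: [-3.142, -0.0, 1.727]
contact_force: [0.0, 0.2, 1.3]
grip_width: 27.4
finger_force: 0.0
```

```bash
python3 plan.py 553.7 1 195 3.294 9
```

```text
0.0000 -0.0067 -0.0002 -9.97; 0.0012 -0.0066 -0.0002 -9.97; 0.0023 -0.0063 -0.0002 -9.97; 0.0033 -0.0058 -0.0002 -9.97; 0.0043 -0.0051 -0.0002 -9.97; 0.0051 -0.0043 -0.0002 -9.97; 0.0058 -0.0033 -0.0002 -9.97; 0.0063 -0.0023 -0.0002 -9.97; 0.0066 -0.0012 -0.0002 -9.97
```

Call:
apply_moves(
  motion="0 -0.0067 0 -10; 0.0012 -0.0066 0 -10; 0.0023 -0.0063 0 -10; 0.0033 -0.0058 0 -10; 0.0043 -0.0051 0 -10; 0.0051 -0.0043 0 -10; 0.0058 -0.0033 0 -10; 0.0063 -0.0023 0 -10",
  fingers=-0.13,
)

```text
time: 11.5
tool_pos: [560.0, 1.9, 192.5]
tcp_rot: [3.142, 0.0, 3.129]
contact_force: [-0.3, 1.0, -0.0]
grip_width: 39.8
finger_force: 0.0
```

Call:
apply_moves(
  motion="0.0066 -0.0012 0 -9.8; 0 0 0 0; 0 0 0 0",
)

```text
time: 11.88
tool_pos: [553.8, 0.9, 192.6]
tcp_rot: [3.142, 0.0, -2.992]
contact_force: [-0.1, -0.9, 0.7]
grip_width: 39.8
finger_force: 0.0
```

Run:
```python
from m import *
o,c,T=wrist();print(o["tool_pos"],o["tcp_rot"]);cv2.imwrite("pics/w6.png",c["img"])
p=caddy(c,T);nn=np.array([np.cos(.15),np.sin(.15)]);tt=np.array([-nn[1],nn[0]])
n=p[:,:2]@nn-656.1;s=p[:,:2]@tt
for a in range(30,180,10):
    b=(p[:,2]>=a)&(p[:,2]<a+10)
    if b.sum()>9: print(a,b.sum(),np.percentile(n[b],[3,50,97]).round(1),np.percentile(s[b],[1,99]).round(1))
```

```text
[553.84946496   0.85961851 192.59364554] [ 3.14154953e+00  4.02638955e-04 -2.99203350e+00]
50 952 [-126.1 -111.5  -54.6] [-125.2  -41.1]
60 1878 [-122.6  -65.5  -50.6] [-124.6  -41.8]
70 318 [-72.2 -51.2 -50.6] [-103.1  -43.2]
80 361 [-70.7 -51.4 -50.7] [-122.5  -43.7]
90 374 [-52.2 -51.5 -50.8] [-111.4  -50.6]
100 429 [-52.3 -51.7 -51.1] [-111.5  -51.8]
110 475 [-52.5 -51.9 -51.2] [-109.1  -52.8]
120 565 [-52.8 -52.1 -51.4] [-110.3  -52.9]
130 470 [-52.9 -52.3 -51.6] [-110.5  -52.9]
```

View pics/w6.png

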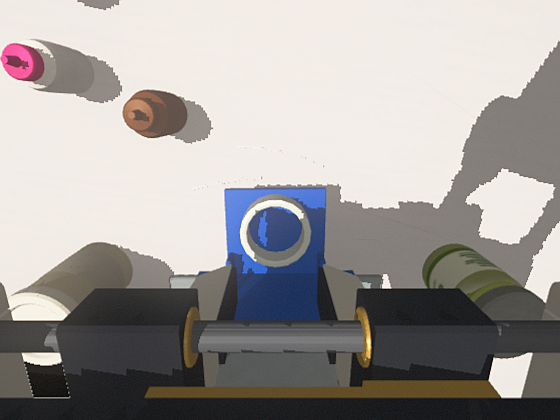

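Caddy hangs nearly vertical, plate front at n ≈ −52 mm. Pink cap at (22,62), brown bottle at (155,113). Now push from the front.

Call:
apply_moves(
  motion="0 0 0.025 0; 0 0 0.025 0; 0 0 0.025 0; -0.015 0 0 0; -0.015 0 0 0; -0.012 0 0 0; -0.008 0 0 0; -0.008 0 0 0",
)

```text
time: 12.92
tool_pos: [610.7, 9.7, 117.5]
tcp_rot: [3.141, -0.001, -2.989]
contact_force: [-2.9, -1.1, 0.1]
grip_width: 40.0
finger_force: 1.2
```

Call:
apply_moves(
  motion="-0.008 0 0 0; -0.008 0 0 0; -0.008 0 0 0; 0 0 0 0",
)

```text
time: 13.42
tool_pos: [635.4, 13.4, 117.5]
tcp_rot: [-3.142, 0.001, -2.988]
contact_force: [-0.6, -0.1, 0.1]
grip_width: 40.0
finger_force: 0.0
```

Call:
apply_moves(
  motion="-0.005 0 0 0; -0.002 0 0 0; 0 0 0 0",
)

```text
time: 13.8
tool_pos: [641.8, 14.4, 117.6]
tcp_rot: [3.142, 0.0, -2.989]
contact_force: [-0.9, 0.7, 0.8]
grip_width: 39.8
finger_force: 0.1
```

Call:
apply_moves(
  motion="-0.0015 0 0 0; -0.001 0 0 0; 0 0 0 0; 0 0 0 0",
)

```text
time: 14.3
tool_pos: [642.1, 14.5, 117.6]
tcp_rot: [3.141, -0.004, -2.989]
contact_force: [-9.3, -1.3, 3.8]
grip_width: 40.0
finger_force: 4.5
```

Call:
apply_moves(
  motion="0.01 0 0 0; 0.03 0 0 0; 0.03 0 -0.02 0; 0.02 0 -0.04 0; 0 0 -0.03 0; 0 0 0 0",
)

```text
time: 15.05
tool_pos: [556.4, 0.8, 210.5]
tcp_rot: [-3.14, 0.007, -2.989]
contact_force: [0.7, -0.3, -0.4]
grip_width: 39.9
finger_force: 0.0
```

Run:
```python
from m import *
o,c,T=wrist();print(o["time"],o["tool_pos"],o["tcp_rot"])
p=caddy(c,T);nn=np.array([np.cos(.15),np.sin(.15)]);tt=np.array([-nn[1],nn[0]])
n=p[:,:2]@nn-656.1;s=p[:,:2]@tt
for a in range(30,180,10):
    b=(p[:,2]>=a)&(p[:,2]<a+10)
    if b.sum()>9: print(a,b.sum(),np.percentile(n[b],[3,50,97]).round(1),np.percentile(s[b],[1,99]).round(1))
w=(p[:,2]>95);print(vplane(p[w])[:2])
# ring: bright low-sat pts at ring-top height
h=cv2.cvtColor(c["img"],cv2.COLOR_BGR2HSV);m=(h[...,1]<60)&(h[...,2]>120)
q=cloud(c,m,T);qn=q[:,:2]@nn-656.1;qs=q[:,:2]@tt
k=(q[:,2]>72)&(q[:,2]<92)&(abs(qn+52)<45)&(abs(qs+83)<40);q=q[k]
(x,y),r=cv2.minEnclosingCircle(q[:,:2].astype(np.float32));print("ring",k.sum(),x,y,r,np.percentile(q[:,2],[5,50,95]))
print("nominal ring",656.1*nn-52*nn-83*tt)
# pink bottle
q=cloud(c,pink(c),T);print("pink",len(q),len(q) and box(q[q[:,2]>40]))
c=bot.capture("scene");cv2.imwrite("pics/s7.png",cv2.resize(c["img"][120:300,190:430],(800,600),interpolation=cv2.INTER_CUBIC))
```

```text
15.05 [556.37348308   0.84062904 210.45956327] [-3.13982836  0.00672039 -2.98874549]
50 2635 [-82.  -44.3  -8.2] [-124.7  -41.7]
60 388 [-27.8  -8.1  -7.3] [-115.8  -45.3]
70 495 [-24.3  -8.1  -7.4] [-120.2  -44.8]
80 489 [-8.8 -8.  -7.2] [-119.9  -44.7]
90 172 [-8.9 -8.1 -7.4] [-119.8  -45. ]
130 210 [-8.7 -7.8 -6.9] [-119.1  -44.9]
140 923 [-8.9 -8.  -7.1] [-120.4  -44.1]
150 1745 [-8.7 -6.4 -0.2] [-124.3  -40. ]
(array([0.98850499, 0.15118823]), array([653.74381253,  15.5370104 ]))
ring 1045 609.4158935546875 7.653783798217773 28.77863311767578 [75.49000498 78.84968938 80.07143086]
nominal ring [609.71997318   8.20757636]
pink 586 [[457.0, -208.0, 72.0], [467.0, -198.0, 74.0], [478.0, -189.0, 87.0]]
```

View pics/s7.png

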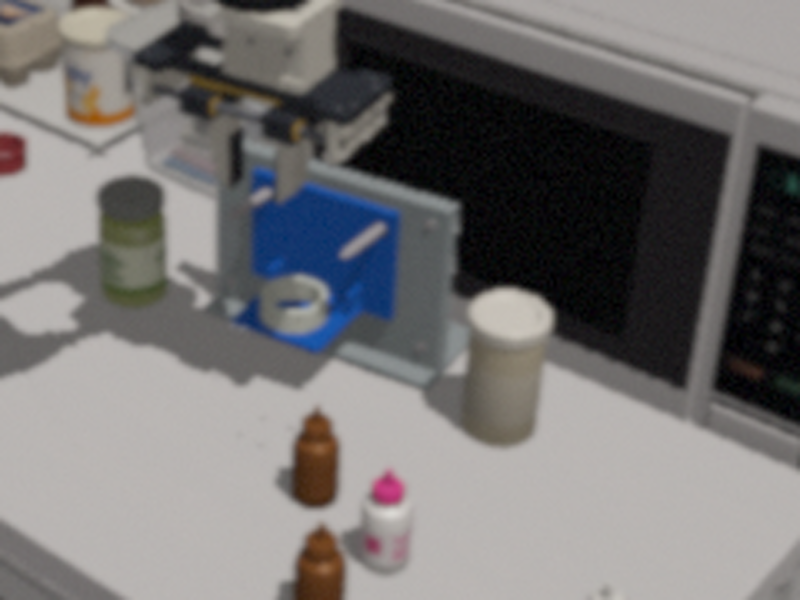

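Plate is flush (front at n ≈ −8 at all heights) and both pins show through it; ring centre ≈ (609.5, 7.8). Now the pink bottle.

```bash
python3 plan.py 467 -198 170 -2.99 6
```

```text
0.0195 -0.0306 0.0062 0.01; 0.0195 -0.0306 0.0062 0.01; 0.0195 -0.0306 0.0062 0.01; 0.0195 -0.0306 0.0062 0.01; 0.0195 -0.0306 0.0062 0.01; 0.0195 -0.0306 0.0062 0.01
```

Call:
apply_moves(
  motion="0.0195 -0.0306 0.006 0; 0.0195 -0.0306 0.006 0; 0.0195 -0.0306 0.006 0; 0.0195 -0.0306 0.006 0; 0.0195 -0.0306 0.006 0; 0.0195 -0.0306 0.006 0; 0 0 0 0",
  fingers=0.25,
)

```text
time: 16.02
tool_pos: [465.9, -199.5, 169.6]
tcp_rot: [3.139, -0.003, -2.992]
contact_force: [0.6, 0.6, -0.7]
grip_width: 57.3
finger_force: 0.0
```

Run:
```python
from m import *
o,c,T=wrist();print(o["time"],o["tool_pos"],o["tcp_rot"],o["grip_width"])
q=cloud(c,pink(c),T);q=q[q[:,2]>55];print("pink",len(q),box(q));(x,y),r=cv2.minEnclosingCircle(q[:,:2].astype(np.float32));print(x,y,r)
img=c["img"].copy()
for d in bot.cut_out(c,"pink_bottle_mid"):
    p=cloud(c,d["pixels"],T);p=p[p[:,2]<100];k=p[(p[:,2]>15)&(p[:,2]<60)]
    print(round(d["p"],2),d["point"],box(p))
    if len(k)>50: (x,y),r=cv2.minEnclosingCircle(k[:,:2].astype(np.float32));print("  circ",x,y,r)
cv2.imwrite("pics/w8.png",img)
```

```text
16.025 [ 465.85627855 -199.50884334  169.57828248] [ 3.13947466e+00 -2.77329678e-03 -2.99189715e+00] 57.25419797391042
pink 78 [[457.0, -208.0, 73.0], [460.0, -202.0, 74.0], [462.0, -196.0, 76.0]]
459.7677001953125 -201.8160400390625 6.422919273376465
0.89 [366.9, 246.8] [[473.0, -132.0, 6.0], [482.0, -121.0, 56.0], [498.0, -102.0, 85.0]]
  circ 489.8225402832031 -114.77769470214844 18.586322784423828
0.88 [289.1, 116.0] [[373.0, -217.0, 50.0], [389.0, -201.0, 72.0], [406.0, -184.0, 86.0]]
  circ 389.1881103515625 -199.91627502441406 18.84798240661621
0.59 [274.9, 211.8] [[449.0, -218.0, -1.0], [459.0, -201.0, 57.0], [479.0, -183.0, 85.0]]
  circ 467.22265625 -199.88821411132812 19.1978759765625
```

View pics/w8.png

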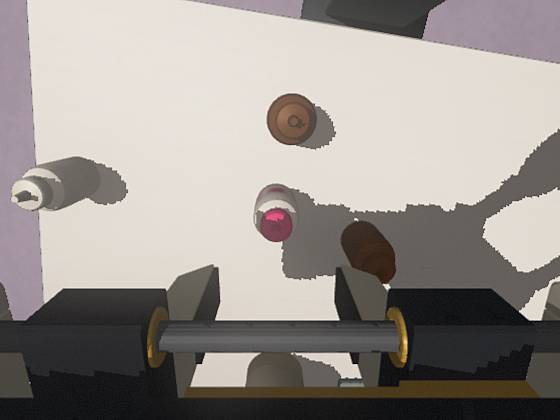

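Close view: pink cap at (275,222), white-bodied; browns at (290,120) and (368,250); white-capped at (35,190). Pink bottle confirmed at (467,−200); descend.

Call:
apply_moves(
  motion="-0.0012 -0.0006 0.03 0; 0 0 0.04 0; 0 0 0.035 0; 0 0 0.0285 0; 0 0 0 0; 0 0 0 0",
)

```text
time: 16.88
tool_pos: [469.6, -198.3, 38.8]
tcp_rot: [-3.141, 0.001, -2.988]
contact_force: [0.0, 0.2, 0.8]
grip_width: 57.6
finger_force: 0.0
```

Call:
apply_moves(
  motion="0 0 0 0; 0 0 0 0; 0 0 0 0; 0 0 0 0",
  fingers=-1,
)

```text
time: 17.38
tool_pos: [469.1, -199.0, 38.6]
tcp_rot: [-3.141, 0.001, -2.989]
contact_force: [-0.6, -1.0, 5.6]
grip_width: 35.9
finger_force: 30.0
```

Call:
apply_moves(
  motion="0 0 -0.015 0; 0 0 -0.03 0; 0 0 -0.03 0; 0 0 -0.03 0; 0 0 0 0; 0 0 0 0",
)

```text
time: 18.12
tool_pos: [468.2, -198.3, 142.6]
tcp_rot: [3.141, -0.001, -2.989]
contact_force: [-0.4, 0.5, -1.7]
grip_width: 36.2
finger_force: 30.0
```

```bash
python3 - <<'E'
from m import *
o,c,T=wrist();print(o["time"],o["tool_pos"],o["tcp_rot"],o["grip_width"],o["contact_force"])
h=cv2.cvtColor(c["img"],cv2.COLOR_BGR2HSV)
m=np.ones(h.shape[:2],bool);p=cloud(c,m,T);d=p-o["tool_pos"]
k=(np.hypot(d[:,0],d[:,1])<40)&(d[:,2]<10)&(d[:,2]>-60);p=p[k];d=d[k]
e=d[:,:2]@np.array([[np.cos(-2.989),np.sin(-2.989)],[np.sin(-2.989),-np.cos(-2.989)]]).T
for a in range(-45,10,5):
    b=(d[:,2]>=a)&(d[:,2]<a+5)
    if b.sum()>5: print(a,b.sum(),"tool x",np.percentile(e[b,0],[2,98]).round(1),"y",np.percentile(e[b,1],[2,98]).round(1))
cv2.imwrite("pics/w9.png",c["img"])
E
python3 plan.py 611.2 8.3 142 -2.99 7
```

```text
18.125 [ 468.16503101 -198.26805349  142.55840037] [ 3.14076914e+00 -7.85555763e-04 -2.98870249e+00] 36.23923591406294 [-0.43098242  0.51057918 -1.6748331 ]
-40 82 tool x [ 8.8 20.4] y [-16.7  16.3]
-35 161 tool x [ 9.5 20.5] y [-16.9  16.1]
-30 146 tool x [ 8.5 20.8] y [-17.   16.5]
-25 186 tool x [ 8.8 20.7] y [-17.5  16.3]
-20 201 tool x [ 8.8 20.6] y [-17.6  16.7]
-15 218 tool x [ 8.9 20.7] y [-17.5  16.3]
-10 229 tool x [ 8.5 20.7] y [-17.3  16.1]
-5 279 tool x [ 9.  20.7] y [-20.   20.4]
0 451 tool x [ 8.7 20.6] y [-24.4  24.5]
5 598 tool x [ 7.5 20.3] y [-29.4  29.7]
-0.0247 0.0260 0.0000 0.01; -0.0247 0.0260 0.0000 0.01; -0.0247 0.0260 0.0000 0.01; -0.0247 0.0261 0.0000 0.01; -0.0247 0.0261 0.0000 0.01; -0.0247 0.0261 0.0000 0.01; -0.0247 0.0261 0.0000 0.01
```

View pics/w9.png

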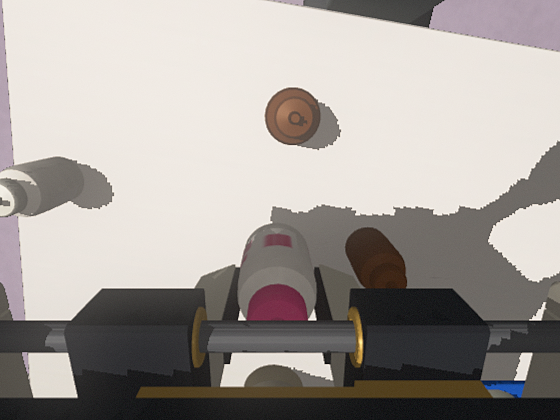

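```bash
python3 plan.py 537 -3.1 160 -2.9906 6
```

```text
-0.0163 0.0304 -0.0030 0.02; -0.0163 0.0304 -0.0030 0.02; -0.0163 0.0304 -0.0030 0.02; -0.0163 0.0304 -0.0030 0.02; -0.0163 0.0304 -0.0030 0.02; -0.0163 0.0304 -0.0030 0.02
```

Call:
apply_moves(
  motion="-0.0163 0.0304 -0.003 0; -0.0163 0.0304 -0.003 0; -0.0163 0.0304 -0.003 0; -0.0163 0.0304 -0.003 0; -0.0163 0.0304 -0.003 0; -0.0163 0.0304 -0.003 0; 0 0 0 0",
)

```text
time: 19.05
tool_pos: [537.4, -1.5, 159.8]
tcp_rot: [3.141, -0.002, -2.986]
contact_force: [-0.3, -0.6, -0.6]
grip_width: 36.5
finger_force: 30.0
```

Call:
apply_moves(
  motion="-0.02 0 0 0; -0.02 0 0 0; -0.02 0 0 0; -0.01 0 0 0; 0 0 0 0; 0 0 0 0",
)

```text
time: 19.8
tool_pos: [606.0, 6.9, 160.7]
tcp_rot: [3.141, -0.001, -2.989]
contact_force: [-0.5, 0.4, 0.5]
grip_width: 36.2
finger_force: 30.0
```

```bash
python3 - <<'E'
from m import *
o,c,T=wrist();print(o["time"],o["tool_pos"],o["tcp_rot"],o["grip_width"],o["contact_force"])
nn=np.array([np.cos(.151),np.sin(.151)]);tt=np.array([-nn[1],nn[0]])
h=cv2.cvtColor(c["img"],cv2.COLOR_BGR2HSV);m=(h[...,1]<70)&(h[...,2]>110)
q=cloud(c,m,T);k=(q[:,2]>72)&(q[:,2]<84)&(np.hypot(q[:,0]-609.5,q[:,1]-7.8)<36);q=q[k]
print("ring",k.sum(),len(q) and cv2.minEnclosingCircle(q[:,:2].astype(np.float32)),np.ptp(q[:,:2]@nn),np.ptp(q[:,:2]@tt),np.percentile(q[:,2],[5,50,95]))
p=cloud(c,np.ones(h.shape[:2],bool),T);d=p-o["tool_pos"];k=(np.hypot(d[:,0],d[:,1])<24)&(d[:,2]<-8)&(d[:,2]>-30);e=d[k,:2]
print("bottle rel n",np.percentile(e@nn,[2,98]),"s",np.percentile(e@tt,[2,98]))
E
python3 plan.py 611.1 8.1 160 -2.9906 1
```

```text
19.8 [605.97973905   6.90774557 160.70731394] [ 3.14127552e+00 -1.11936228e-03 -2.98901842e+00] 36.211771957113534 [-0.52476769  0.38250447  0.49033299]
ring 1228 ((609.1746215820312, 8.072339057922363), 28.704998016357422) 44.266434606015196 56.783863673805904 [75.00601639 78.81837985 80.04803635]
bottle rel n [-20.69344417  -8.50498067] s [-17.55844581  16.47225132]
-0.0052 0.0004 0.0009 0.10
```

Call:
apply_moves(
  motion="-0.0052 0.0009 0 0; 0 0 0.02 0; 0 0 0.017 0; 0 0 0 0; 0 0 0 0",
)

```text
time: 20.48
tool_pos: [612.1, 8.9, 124.4]
tcp_rot: [-3.141, 0.001, -2.989]
contact_force: [-0.4, 0.5, -0.3]
grip_width: 35.7
finger_force: 30.0
```

Call:
apply_moves(
  motion="0 0 0.006 0; 0 0 0.006 0; 0 0 0.006 0; 0 0 0 0",
)

```text
time: 20.98
tool_pos: [611.4, 8.9, 105.3]
tcp_rot: [3.141, -0.001, -2.989]
contact_force: [0.1, 0.0, -1.4]
grip_width: 36.2
finger_force: 30.0
```

Inside the ring (base ≈ 66.7), no contact. Continue down.

Call:
apply_moves(
  motion="0 0 0.004 0; 0 0 0.003 0; 0 0 0 0; 0 0 0 0",
)

```text
time: 21.48
tool_pos: [611.8, 8.9, 99.1]
tcp_rot: [3.142, 0.0, -2.989]
contact_force: [0.4, 0.3, 0.1]
grip_width: 35.7
finger_force: 30.0
```

Call:
apply_moves(
  motion="0 0 0.001 0; 0 0 0.001 0; 0 0 0 0; 0 0 0 0",
)

```text
time: 21.98
tool_pos: [611.8, 8.9, 97.1]
tcp_rot: [3.142, 0.0, -2.989]
contact_force: [-0.8, -0.0, 0.8]
grip_width: 36.4
finger_force: 30.0
```

Call:
apply_moves(
  motion="0 0 0.0005 0; 0 0 0 0; 0 0 0 0; 0 0 0 0; 0 0 0 0",
  fingers=0.02,
)

```text
time: 22.6
tool_pos: [611.8, 8.9, 96.5]
tcp_rot: [3.142, -0.0, -2.989]
contact_force: [-0.6, -0.1, -0.4]
grip_width: 46.7
finger_force: 0.0
```

Call:
apply_moves(
  motion="0 0 -0.01 0; 0 0 -0.02 0; 0 0 -0.03 0; 0 0 -0.03 0; 0.03 0 -0.01 0; 0.04 0 0 0; 0 0 0 0; 0 0 0 0",
)

```text
time: 23.6
tool_pos: [543.5, -1.9, 197.4]
tcp_rot: [-3.141, 0.002, -2.989]
contact_force: [-0.2, 0.3, 0.3]
grip_width: 47.0
finger_force: 0.0
```

Run:
```python
from m import *
o,c,T=wrist();print(o["time"],o["tool_pos"],o["grip_width"])
nn=np.array([np.cos(.151),np.sin(.151)]);tt=np.array([-nn[1],nn[0]])
p=cloud(c,np.ones(c["range_z"].shape,bool),T);d=np.hypot(p[:,0]-609.4,p[:,1]-7.9);q=p[d<30]
for a in range(60,155,6):
    b=(q[:,2]>=a)&(q[:,2]<a+6)
    if b.sum()>8: print(a,b.sum(),"n",np.percentile((q[b,:2]-[609.4,7.9])@nn,[3,97]).round(1),"s",np.percentile((q[b,:2]-[609.4,7.9])@tt,[3,97]).round(1))
print("top",np.percentile(q[:,2],99.5))
p=caddy(c,T);w=p[(p[:,2]>85)&(p[:,2]<150)];r=vplane(w);print(len(w),r[:2],r[1]@r[0])
cv2.imwrite("pics/w10.png",c["img"])
```

```text
23.6 [543.46208114  -1.87510181 197.43582222] 47.024794963529445
60 193 n [-28.5   8.4] s [-24.7  23.9]
66 281 n [-28.3   7.7] s [-23.8  24.1]
72 415 n [-28.3   8.9] s [-26.2  25.7]
78 802 n [-26.8  13.8] s [-26.7  26.5]
84 142 n [-18.4  -5.6] s [-17.3  17.3]
90 141 n [-18.4  -4.9] s [-17.7  16.8]
96 166 n [-18.4  -4.6] s [-18.   16.8]
102 186 n [-18.1  -4.1] s [-17.6  17.2]
108 341 n [-17.4   3. ] s [-17.5  17. ]
114 510 n [-14.8   4.8] s [-15.7  15.3]
120 106 n [-11.7  -2.9] s [-11.4  11. ]
126 234 n [-11.4  -3.3] s [-11.1  10.8]
132 112 n [-10.2  -4.4] s [-7.9  7.8]
top 132.82801978974146
4241 (array([0.98876768, 0.14946062]), array([653.28077931,  14.72284211])) 648.1434052867259
```

View pics/w10.png

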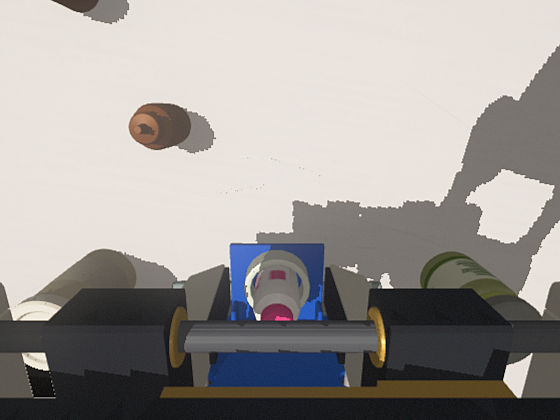

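The bottle stands upright and centred in the ring (axis within about 1 mm, shoulder at the expected height). The plate is still flush and the arm is clear.

```bash
python3 -c "
from plant import bot
print(bot.close_job())"
```

```text
the job is handed in; nothing more can be done
None
```

I hung the caddy on both pins, pushed it flush against the board, and stood the pink-capped bottle upright and centred in its ring. I left the other items where they stood. The job is handed in at about 24 s on the robot's clock; no verdict came back.

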